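# Lock the heel rest's height with its jam nut

### The arm

A 7-joint arm with a two-finger parallel gripper is mounted at the origin on a cart in front of the work surface, level with it; the furniture and walls round the work are solid. World frame = base frame: x ahead of the robot, y to its left, z up, the work surface at z = 0. Lengths are in m, angles in rad, forces in N, time in s.
With the tool pointing down it reaches from about 0.425 to 0.875 m from the base axis. Payload 4.7 kg.
Tool frame: the origin (TCP) lies at the very end of the fingers, on their centre line; the grasp point (between the pads) lies 19 mm behind it; z points along the fingers, y is the line along which they close (so a half turn about z gives the same grasp; the last joint's range is limited). The gripper opens to 87 mm and grips with 3 to 60 N. Pads are 19 mm wide; open, the fingers measure 117 mm over their backs; the gripper's body (75 mm by 190 mm) begins 51 mm behind the grasp point.
Start: joints at [-1.232, 0.321, -0.07, 1.45, 0.023, 1.371, -0.057], TCP at [0.207, 0.616, 0.223] pointing down, gripper open.
Joint ranges: [-2.86, 2.86], [-0.3, 2.09], [-1.38, 1.24], [0.06, 2.45], [-1.56, 4.7], [0.09, 2.05], [-2.69, 2.69]. Speed limits (rad/s): [2.57, 2.57, 3.14, 3.14, 3.14, 3.14, 3.14].

### API

Orientations are given as a rotation vector (axis times angle).
In Python, from bench import ctrl, vision gives the robot as it stands.
- The arm moves only by the tool jog_arm, never from a script. Its argument "increments" is a list of rows, each an object of numbers: "tx", "ty", "tz": the shift along the tool's x, y, z in mm; "wx", "wy", "wz": the turn, a rotation vector about the tool's x, y, z in rad; "gripper": the opening, from 0 (shut) to 1 (fully open). In form: [{"tx": .., "ty": .., "tz": .., "wx": .., "wy": .., "wz": .., "gripper": ..}, ...]. A call has exactly 5 rows; each row is the pose to reach, as a shift and turn from the pose commanded when the call began, along the tool's axes at that moment; what a row does not reach only later rows make up. A row lasts 1/12 s, in which the tool goes at most 41.7 mm and 7.16 degrees, less where a joint would pass 70% of its speed; a pose out of reach is approached as far as the arm can. A call with a gripper value outside its range is refused whole. The fingers move at their own pace and stop on an object; "grip_force" is the grip in N (left out, the last holds). Time passes only in rows, so rows that repeat a pose let the fingers close, or fill a call up. It gives the time, the measured TCP pose, the force, the opening and the grip force at its end, in the units of the state.
- ctrl.get_state(): the state, without advancing time (a new reading comes with each control period).
- vision.get_image(name): name is "side" or "top" or "wrist"; returns a dict with "color" (420x560x3 uint8, blue, green, red), "fx", "fy", "cx", "cy" (pixels), "extrinsics" (4x4, takes a point from world to camera coordinates). Camera axes: x right, y down, z forward; pixel columns grow to the right and rows downward; lengths in m; the calibration is good to about 2 mm. A picture is of the moment at which its call begins. There is no depth.
- ctrl.close_job(): hands the job in; it is judged then, once.
Trained networks look in the newest picture that a camera, given by its name, has taken for a name from the list of things; names that differ only in an ending like _2 or _b are one class to them, and where a whole thing is asked for, a point or a joint stands for the part that bears it (a point fixed in the world has none). Each returns a list of dicts, best first, with "conf" (0 to 1); they miss things now and then, are a little off and sometimes report something else, mostly with a low value. They report only what shows in the picture. A call takes as long as a camera call. They do not tell look-alikes from the thing itself.
- vision.spot_in(camera, thing): "bbox" ([left, top, right, bottom] in pixels, round what is visible of it).
The state is a dict: "time": time; "joint_positions": joint angles; "qd": joint speeds; "joint_torque": joint torques, N m; "position": TCP position; "tool_rot": TCP orientation; "ft_force": force on the tool from outside, world axes, zero at the start; "torque": the same for the moment, N m; "grip_width": opening from 0.0 (shut) to 1.0 (fully open); "grip_force": force on a finger pad.
Only numpy, scipy, OpenCV 4.12 (cv2) and the standard library are available. Lean on these libraries where they do the work, as an engineer would, in place of code of your own. Each camera call takes 0.05 s, during which the arm holds its last target. There are 200 camera calls.

### The job

The height screw of the heel rest, the shoe support with the round foot and the taller screw, is now set right. Lock it: turn the heel rest's hexagonal jam nut clockwise (seen from above) until it is fully tight and stops, without turning the screw itself. Leave the nut of the toe rest, the support with the square foot and the shorter screw, as it is.

Things in the scene. Friction and masses are not known exactly. Their poses are not given: they have to be found in the camera images.
- heel_nut_mid (a point): Middle of the heel rest's dark steel hexagonal nut: on its axis, at half its thickness, 53 mm above the bench. The nut is 36 mm across flats, 42 across corners, 16 thick. Below it: a 33 mm boss, free beside it down to 28 mm above the bench, on a grey round 100 mm foot bolted to the bench. z points up; y is square to one pair of flats (the others lie at 60 degrees); x, y turn with the nut.
- heel_nut (a joint): Angle of the heel rest's nut in rad, growing clockwise seen from above. It starts loose, at 0.1 to 0.7, and is fully tight at 1.4, where it stops hard: 40 to 75 degrees of turn, within one grasp. It turns easily (about 0.05 Nm), stays where it is left, and its height practically does not change.
- heel_screw (a joint): Angle of the heel rest's screw in rad, growing clockwise seen from above, 0 at the start. Upright steel screw, 24 mm diameter, rising through the nut to a black rubber button 88 mm above the bench. Its stiff thread (about 0.4 Nm) holds it: it does not turn with the nut, only if it is itself gripped and twisted.
- toe_nut (a joint): Angle of the toe rest's nut in rad, growing clockwise from above, 0 at the start; it turns easily and is to be left there. The toe rest stands 0.14 to 0.5 m to the left or right of the heel rest, with the same boss and nut, but a square 90 mm foot and a shorter screw whose button is 70 mm above the bench.
Mind the look-alikes: they are no part of the job. Leave any brown or red look-alike of the part that bears heel_nut_mid alone.

How it is judged:
At the end, for the whole second after the job is handed in: The heel rest's nut is tight: within about 10 degrees of its stop (joint over 1.23 rad) and at rest; the heel rest's screw and the toe rest's nut are within 10 degrees of where they started (value of joint heel_nut above 1.23 rad and velocity of joint heel_nut below 0.05 rad/s and value of joint heel_screw between -0.175 and 0.175 rad and value of joint toe_nut between -0.175 and 0.175 rad); the robot touches nothing.
It fails at once if the heel rest's screw is turned more than 15 degrees (value of joint heel_screw above 0.262 rad or value of joint heel_screw below -0.262 rad).
It fails at once if the toe rest's nut is turned more than 15 degrees (value of joint toe_nut above 0.262 rad or value of joint toe_nut below -0.262 rad).
It also fails if it takes over 32 s, if anything falls off the work surface, if the arm or the gripper's body presses on something with over 40 N, if the wrist force passes 120 N, or if a joint passes its speed limit or range.

## Working session

There is one attempt and no reset: what is moved stays moved. The work goes in short steps, Python scripts to look and compute and a tool call to move; the robot and the scene stay as the last step left them, time stands still between calls to the robot, and variables do not carry over. Pictures are saved under pics/ and viewed, at most 10 in all, crops included, and the job is handed in when it is done.

Besides the shell and the picture viewer there is one more tool, called after "Call:" as name(argument=value, ...) on one line, values as JSON. jog_arm: Moves the arm, as the interface text tells. Its arguments: {"type":"object","properties":{"increments":{"type":"array"},"grip_force":{"type":"number"}},"required":["increments"]}

```bash
mkdir -p pics; cat > h.py <<'E'
import numpy as np, cv2
from scipy.spatial.transform import Rotation as R
from bench import ctrl, vision
def ray(im,u,v,z):
    "world point on plane height z seen at pixel u,v"
    E=im["extrinsics"]; Rm=E[:3,:3]; c=-Rm.T@E[:3,3]
    d=Rm.T@np.array([(u-im["cx"])/im["fx"],(v-im["cy"])/im["fy"],1])
    return c+d*(z-c[2])/d[2]
def proj(im,P):
    E=im["extrinsics"]; p=E[:3,:3]@np.asarray(P)+E[:3,3]
    return np.array([im["fx"]*p[0]/p[2]+im["cx"],im["fy"]*p[1]/p[2]+im["cy"]])
E
python3 - <<'E'
from h import *
s=ctrl.get_state(); print(s)
ims=[]
for n in ["top","side"]:
    im=vision.get_image(n); print(n,np.round(im["extrinsics"],3).tolist(),im["fx"])
    cv2.imwrite(f"pics/{n}0.png",im["color"])
    for t in ["heel_nut_mid","toe_nut","heel_screw"]:
        for d in vision.spot_in(n,t):
            b=d["bbox"]; u,v=(b[0]+b[2])/2,(b[1]+b[3])/2
            print(t,np.round(b),round(d["conf"],2),np.round(ray(im,u,v,.053),3))
E
```

```text
{'time': 0.0, 'joint_positions': array([-1.23190392,  0.32180699, -0.07011551,  1.45166157,  0.02261704,
        1.37080655, -0.05688418]), 'qd': array([ 8.57037793e-04,  1.40550320e-03,  7.29237565e-04,  6.73992670e-05,
        3.16733027e-04,  6.76946029e-04, -1.24208111e-03]), 'joint_torque': array([ 7.02802868e-05, -4.91281700e+01, -4.03968561e-01, -3.12538290e+01,
       -6.39379187e-02,  4.36984515e-02,  1.68602569e-04]), 'position': array([0.20728192, 0.61548136, 0.22147891]), 'tool_rot': array([-5.07788379e-01, -3.10007730e+00,  2.95920388e-03]), 'ft_force': array([ 0.43595079,  0.3425826 , -0.6349457 ]), 'torque': array([ 0.01673699, -0.01064055, -0.06992439]), 'grip_force': 0.0, 'grip_width': 0.9998219084212508}
top [[0.017, -1.0, 0.004, -0.136], [-0.99, -0.017, -0.14, 0.535], [0.14, -0.001, -0.99, 1.101], [0.0, 0.0, 0.0, 1.0]] 525.3545348420581
heel_nut_mid [160. 224. 182. 238.] 0.68 [0.474 0.103 0.053]
heel_nut_mid [230. 176. 244. 186.] 0.46 [ 0.584 -0.034  0.053]
toe_nut [357. 233. 376. 251.] 0.64 [ 0.458 -0.311  0.053]
heel_screw [163. 222. 176. 235.] 0.66 [0.479 0.107 0.053]
heel_screw [229. 235. 240. 245.] 0.48 [ 0.458 -0.031  0.053]
side [[0.871, -0.492, 0.013, -0.514], [-0.229, -0.429, -0.874, 0.107], [0.435, 0.758, -0.486, 0.884], [0.0, 0.0, 0.0, 1.0]] 502.31580609822754
heel_nut_mid [231. 197. 247. 207.] 0.65 [ 0.456 -0.052  0.053]
heel_nut_mid [212. 168. 231. 181.] 0.54 [0.477 0.086 0.053]
heel_nut_mid [288. 177. 301. 190.] 0.53 [ 0.599 -0.031  0.053]
toe_nut [294. 259. 322. 279.] 0.62 [ 0.456 -0.317  0.053]
heel_screw [290. 169. 301. 184.] 0.69 [ 0.619 -0.001  0.053]
heel_screw [231. 182. 243. 200.] 0.6 [ 0.473 -0.006  0.053]
heel_screw [212. 156. 224. 171.] 0.59 [0.494 0.146 0.053]
```

View pics/top0.png

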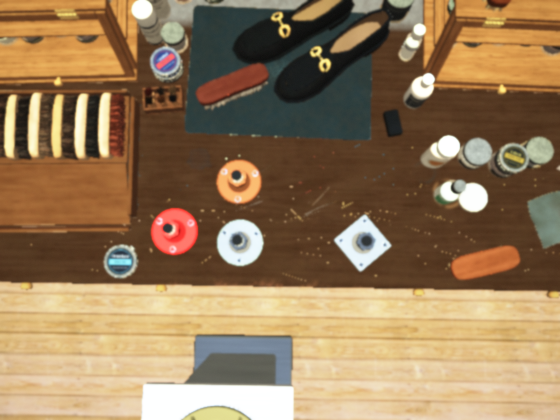

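View pics/side0.png

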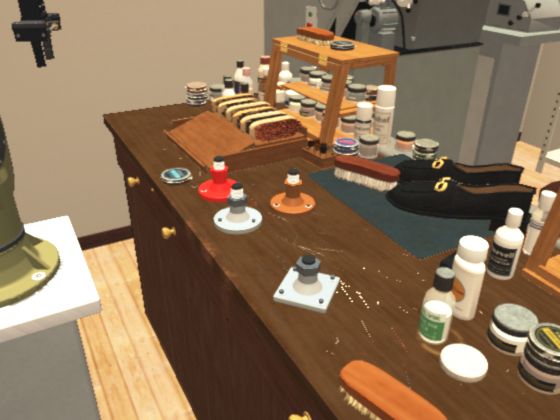

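Heel candidates in the top view: grey round foot at (239,241), red look-alike at (173,231), brown look-alike at (238,181), and the square-foot toe rest at (364,242). I choose the grey round one at (239,241), which is at (239,202) in the side view. Next I check it in a close crop and triangulate.

```bash
python3 - <<'E'
from h import *
T=vision.get_image("top");S=vision.get_image("side")
a=cv2.resize(T["color"][210:275,205:275],(400,372),interpolation=cv2.INTER_CUBIC)
b=cv2.resize(S["color"][175:240,205:275],(400,372),interpolation=cv2.INTER_CUBIC)
cv2.imwrite("pics/crop.png",np.hstack([a,b]))
# foot disc centroids (light grey)
for n,im,(x0,y0,x1,y1) in (("top",T,(205,210,275,275)),("side",S,(205,200,275,240))):
    hsv=cv2.cvtColor(im["color"],cv2.COLOR_BGR2HSV)[y0:y1,x0:x1]
    m=((hsv[...,1]<70)&(hsv[...,2]>110)).astype(np.uint8)
    c=max(cv2.findContours(m,0,cv2.CHAIN_APPROX_NONE)[0],key=cv2.contourArea)
    h=cv2.convexHull(c)[:,0]+[x0,y0]
    P=np.array([ray(im,*p,.01)[:2] for p in h]); 
    print(n,cv2.minEnclosingCircle(P.astype(np.float32)),P.mean(0))
im=T; print(ray(T,234.5,240,.088),ray(S,237,188,.088),ray(S,239,202,.053))
E
```

```text
top ((0.4562425911426544, -0.03930286690592766), 0.052632417529821396) [ 0.45207653 -0.04361328]
side ((0.45270252227783203, -0.04323716461658478), 0.05914109945297241) [ 0.45219711 -0.0507601 ]
[ 0.45503527 -0.03446239  0.088     ] [ 0.4500192  -0.05753376  0.088     ] [ 0.45550017 -0.05257564  0.053     ]
```

View pics/crop.png

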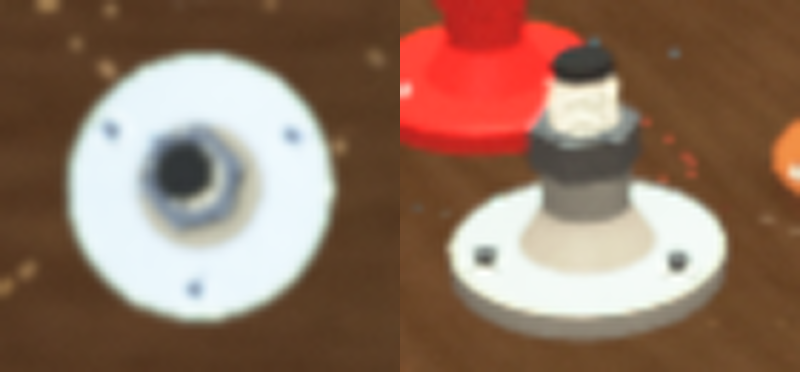

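```bash
cat >> h.py <<'E'
def go(P,yaw=None,s=None):
    "tool-frame mm shift to world point P; wz to bring tool y to world yaw (mod 180)"
    s=s or ctrl.get_state(); M=R.from_rotvec(s["tool_rot"]).as_matrix()
    d=M.T@(np.array(P)-s["position"])*1000
    y=np.degrees(np.arctan2(M[1,1],M[0,1]))
    tilt=M.T@np.cross(M[:,2],[0,0,-1])
    print("t",s["time"],"shift",np.round(d,1),"yaw_y",round(y,1),"tilt fix",np.round(tilt,4),"q",np.round(s["joint_positions"],2))
    if yaw is not None: print("wz",np.radians(((y-yaw)+90)%180-90))  # + wz is clockwise: yaw falls
E
python3 - <<'E'
from h import *
T=vision.get_image("top")
print(ray(T,240.2,242.7,.012),ray(T,236.9,239.4,.088),ray(T,238.8,241,.061))
for P in [(.42,.25,.22),(.454,-.041,.2)]: go(P)
E
```

```text
[ 0.45480522 -0.04070424  0.012     ] [ 0.45635081 -0.03934909  0.088     ] [ 0.45503492 -0.04127404  0.061     ]
t 0.55 shift [-318.2 -279.1    2.6] yaw_y 71.4 tilt fix [0.0001 0.     0.    ] q [-1.23  0.32 -0.07  1.45  0.02  1.37 -0.06]
t 0.55 shift [-443.3 -544.    22.5] yaw_y 71.4 tilt fix [0.0001 0.     0.    ] q [-1.23  0.32 -0.07  1.45  0.02  1.37 -0.06]
```

Call:
jog_arm(increments=[{"tx":-31,"ty":-28,"wz":0.1},{"tx":-62,"ty":-56,"wz":0.2},{"tx":-93,"ty":-84,"wz":0.3},{"tx":-125,"ty":-112,"wz":0.4},{"tx":-156,"ty":-140,"wz":0.5}], grip_force=30)

```text
validation failed for argument at $.in...
```

```bash
python3 -c "
from h import *
go((.42,.25,.22));go((.455,-.0405,.2))"
```

```text
t 0.55 shift [-318.2 -279.1    2.6] yaw_y 71.4 tilt fix [0.0001 0.     0.    ] q [-1.23  0.32 -0.07  1.45  0.02  1.37 -0.06]
t 0.55 shift [-444.1 -543.2   22.5] yaw_y 71.4 tilt fix [0.0001 0.     0.    ] q [-1.23  0.32 -0.07  1.45  0.02  1.37 -0.06]
```

Call:
jog_arm(increments=[{"tx":-31,"ty":-28,"tz":0,"wx":0,"wy":0,"wz":0.1,"gripper":1},{"tx":-62,"ty":-56,"tz":0,"wx":0,"wy":0,"wz":0.2,"gripper":1},{"tx":-93,"ty":-84,"tz":0,"wx":0,"wy":0,"wz":0.3,"gripper":1},{"tx":-125,"ty":-112,"tz":0,"wx":0,"wy":0,"wz":0.4,"gripper":1},{"tx":-156,"ty":-140,"tz":0,"wx":0,"wy":0,"wz":0.5,"gripper":1}], grip_force=30)

```text
time: 0.97
position: [0.3108, 0.4329, 0.2227]
tool_rot: [1.266, 2.875, 0.001]
ft_force: [0.9, 0.4, -0.7]
grip_width: 0.996
grip_force: 0.0
```

```bash
python3 -c "
from h import *
go((.42,.25,.22));go((.455,-.0405,.2))"
```

```text
t 0.9667 shift [-208.7  -42.9    2.6] yaw_y 42.5 tilt fix [ 0.0007 -0.0002  0.    ] q [-1.07  0.07  0.08  1.75 -0.01  1.32 -0.25]
t 0.9667 shift [-446.6 -213.3   22.5] yaw_y 42.5 tilt fix [ 0.0007 -0.0002  0.    ] q [-1.07  0.07  0.08  1.75 -0.01  1.32 -0.25]
```

Call:
jog_arm(increments=[{"tx":-40,"ty":-9,"tz":0,"wx":0,"wy":0,"wz":0.11,"gripper":1},{"tx":-80,"ty":-17,"tz":0,"wx":0,"wy":0,"wz":0.22,"gripper":1},{"tx":-120,"ty":-26,"tz":0,"wx":0,"wy":0,"wz":0.33,"gripper":1},{"tx":-160,"ty":-34,"tz":0,"wx":0,"wy":0,"wz":0.44,"gripper":1},{"tx":-198,"ty":-43,"tz":0,"wx":0,"wy":0,"wz":0.55,"gripper":1}])

```text
time: 1.38
position: [0.4138, 0.258, 0.223]
tool_rot: [2.0, 2.422, 0.002]
ft_force: [0.9, -0.4, -0.2]
grip_width: 1.0
grip_force: 0.0
```

```bash
python3 -c "
from h import *
go((.455,-.0405,.2))"
```

```text
t 1.3833 shift [-300.9  -16.    22.8] yaw_y 10.9 tilt fix [ 0.0011 -0.0007 -0.    ] q [-0.88 -0.03  0.26  1.85  0.01  1.32 -0.43]
```

Call:
jog_arm(increments=[{"tx":-40,"ty":-2,"tz":3,"wx":0,"wy":0,"wz":0.05,"gripper":1},{"tx":-80,"ty":-4,"tz":6,"wx":0,"wy":0,"wz":0.1,"gripper":1},{"tx":-120,"ty":-6,"tz":9,"wx":0,"wy":0,"wz":0.15,"gripper":1},{"tx":-160,"ty":-8,"tz":12,"wx":0,"wy":0,"wz":0.2,"gripper":1},{"tx":-200,"ty":-11,"tz":15,"wx":0,"wy":0,"wz":0.2,"gripper":1}])

```text
time: 1.8
position: [0.4411, 0.0599, 0.2078]
tool_rot: [2.228, 2.215, 0.002]
ft_force: [1.2, -0.5, 0.5]
grip_width: 1.002
grip_force: 0.0
```

```bash
python3 -c "
from h import *
go((.455,-.0405,.2))"
```

```text
t 1.8 shift [-100.3   14.5    7.7] yaw_y -0.3 tilt fix [ 0.0011 -0.0009 -0.    ] q [-0.69 -0.14  0.46  1.97  0.06  1.3  -0.26]
```

Call:
jog_arm(increments=[{"tx":-35,"ty":5,"tz":0,"wx":0,"wy":0,"wz":0,"gripper":1},{"tx":-70,"ty":10,"tz":3,"wx":0,"wy":0,"wz":0,"gripper":1},{"tx":-100,"ty":14.5,"tz":5,"wx":0,"wy":0,"wz":0,"gripper":1},{"tx":-100,"ty":14.5,"tz":7,"wx":0,"wy":0,"wz":0,"gripper":1},{"tx":-100,"ty":14.5,"tz":7,"wx":0,"wy":0,"wz":0,"gripper":1}])

```text
time: 2.22
position: [0.4549, -0.0399, 0.2005]
tool_rot: [-2.23, -2.212, -0.001]
ft_force: [0.0, 1.6, -0.3]
grip_width: 0.997
grip_force: 0.0
```

```bash
python3 - <<'E'
from h import *
go((.455,-.0405,.2))
im=vision.get_image("wrist"); cv2.imwrite("pics/w1.png",im["color"])
print(vision.spot_in("wrist","heel_nut_mid"),proj(im,(.455,-.0405,.061)),np.round(im["extrinsics"],3).tolist(),im["fx"])
E
```

```text
t 2.2167 shift [-0.6  0.1  0.5] yaw_y -0.5 tilt fix [ 0.0001 -0.0007  0.    ] q [-0.61 -0.12  0.6   1.96  0.07  1.29 -0.04]
[{'bbox': [284.6, 8.7, 333.0, 61.0], 'conf': 0.91}, {'bbox': [261.8, 176.8, 302.6, 213.4], 'conf': 0.84}, {'bbox': [397.4, 171.9, 439.1, 214.2], 'conf': 0.72}] [281.05371826 199.44609813] [[1.0, -0.008, -0.0, -0.454], [-0.008, -0.952, 0.305, -0.066], [-0.003, -0.305, -0.952, 0.36], [0.0, 0.0, 0.0, 1.0]] 321.2672791717473
```

View pics/w1.png

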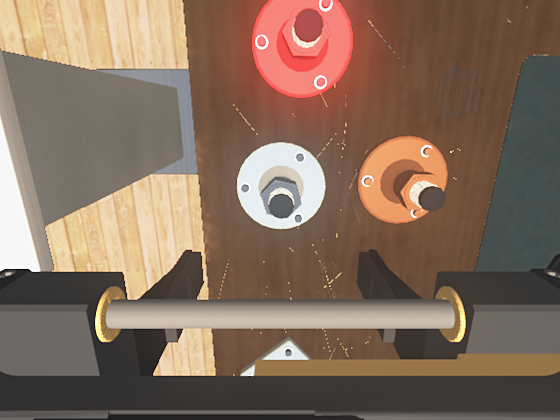

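The grey heel nut is at (282,195), red at (308,35), brown at (418,193), and the toe rest is at the bottom (288,360). I rectify the plane of the nut's top face to get its angle and centre.

```bash
cat >> h.py <<'E'
def rect(im,c,z,half=.03,px=10):
    "map view of plane z round c; px per mm; right=+x, up=+y"
    n=int(2*half*1000*px)
    W=[(c[0]+sx*half,c[1]+sy*half,z) for sx,sy in((-1,1),(1,1),(1,-1),(-1,-1))]
    src=np.float32([proj(im,w) for w in W]); dst=np.float32([[0,0],[n,0],[n,n],[0,n]])
    return cv2.warpPerspective(im["color"],cv2.getPerspectiveTransform(src,dst),(n,n),flags=cv2.INTER_CUBIC)
E
python3 - <<'E'
from h import *
im=vision.get_image("wrist")
g=rect(im,(.455,-.0405),.061)
for r in (100,200): pass
cv2.line(g,(290,300),(310,300),(0,0,255),1);cv2.line(g,(300,290),(300,310),(0,0,255),1)
cv2.imwrite("pics/r1.png",g)
E
```

```text
(no output)
```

View pics/r1.png

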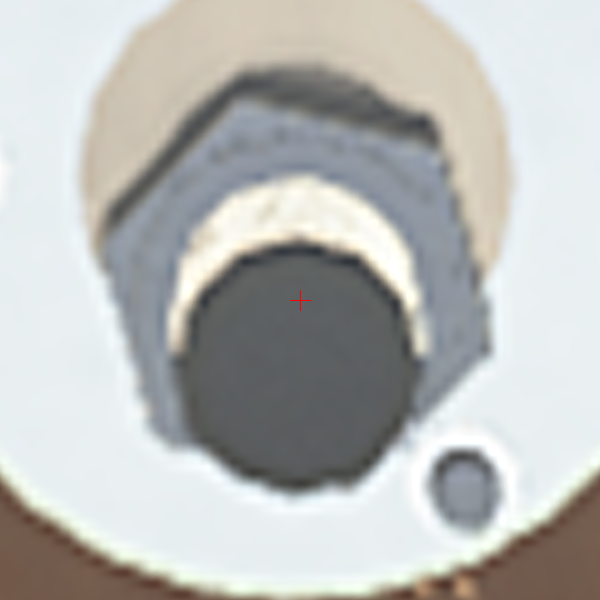

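Call:
jog_arm(increments=[{"tx":0,"ty":0,"tz":20,"wx":0,"wy":0,"wz":-0.1,"gripper":1},{"tx":0,"ty":0,"tz":45,"wx":0,"wy":0,"wz":-0.2,"gripper":1},{"tx":0,"ty":0,"tz":70,"wx":0,"wy":0,"wz":-0.267,"gripper":1},{"tx":0,"ty":0,"tz":85,"wx":0,"wy":0,"wz":-0.267,"gripper":1},{"tx":0,"ty":0,"tz":85,"wx":0,"wy":0,"wz":-0.267,"gripper":1}])

```text
time: 2.78
position: [0.4525, -0.0367, 0.1126]
tool_rot: [-1.905, -2.493, 0.007]
ft_force: [-0.1, 0.3, 0.5]
grip_width: 0.999
grip_force: 0.0
```

```bash
python3 - <<'E'
from h import *
go((.4548,-.0402,.035),14.8)
im=vision.get_image("wrist")
g=rect(im,(.4548,-.0402),.061)
cv2.line(g,(290,300),(310,300),(0,0,255),1);cv2.line(g,(300,290),(300,310),(0,0,255),1)
cv2.imwrite("pics/r2.png",np.hstack([cv2.resize(g,(420,420)),cv2.resize(im["color"][:,90:470],(380,420))]))
E
```

```text
t 2.7833 shift [-4.   1.8 77.6] yaw_y 15.2 tilt fix [-0.006  -0.0006 -0.    ] q [-0.62 -0.03  0.64  2.07  0.02  1.1   0.28]
wz 0.007702949146709454
```

View pics/r2.png

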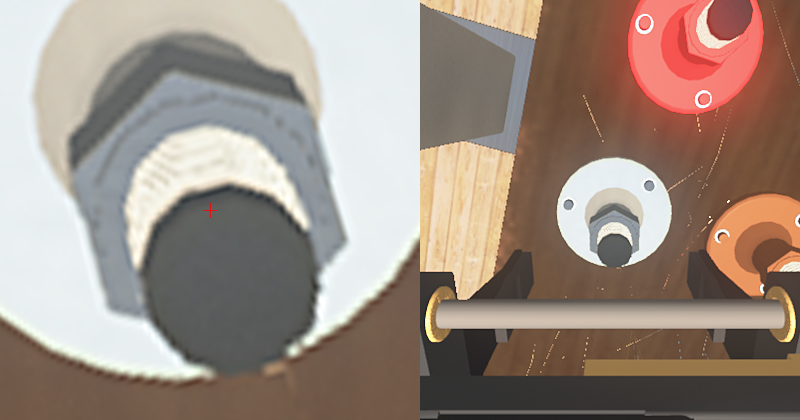

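Call:
jog_arm(increments=[{"tx":0,"ty":0,"tz":0,"wx":0,"wy":0,"wz":0,"gripper":1},{"tx":0,"ty":0,"tz":5,"wx":0,"wy":0,"wz":0,"gripper":1},{"tx":0,"ty":0,"tz":10,"wx":0,"wy":0,"wz":0,"gripper":1},{"tx":0,"ty":0,"tz":10,"wx":0,"wy":0,"wz":0,"gripper":1},{"tx":0,"ty":0,"tz":10,"wx":0,"wy":0,"wz":0,"gripper":1}])

```text
time: 3.25
position: [0.4551, -0.0382, 0.1057]
tool_rot: [1.911, 2.493, 0.0]
ft_force: [-0.2, -0.4, 0.1]
grip_width: 1.0
grip_force: 0.0
```

```bash
python3 -c "
from h import *
go((.4545,-.0396,.035),15)"
```

```text
t 3.25 shift [-1.2 -1.  70.7] yaw_y 15.1 tilt fix [ 0.0002 -0.0001 -0.    ] q [-0.62 -0.01  0.65  2.08  0.01  1.08  0.29]
wz 0.0011843243517097412
```

Call:
jog_arm(increments=[{"tx":-1,"ty":-1,"tz":15,"wx":0,"wy":0,"wz":0,"gripper":1},{"tx":-1,"ty":-1,"tz":30,"wx":0,"wy":0,"wz":0,"gripper":1},{"tx":-1,"ty":-1,"tz":43,"wx":0,"wy":0,"wz":0,"gripper":1},{"tx":-1,"ty":-1,"tz":50,"wx":0,"wy":0,"wz":0,"gripper":1},{"tx":-1,"ty":-1,"tz":50,"wx":0,"wy":0,"wz":0,"gripper":1}])

```text
time: 3.67
position: [0.4533, -0.0396, 0.0545]
tool_rot: [-1.91, -2.492, 0.003]
ft_force: [-0.3, -0.4, 0.2]
grip_width: 1.003
grip_force: 0.0
```

```bash
python3 -c "
from h import *
go((.4545,-.0396,.035),15)"
```

```text
t 3.6667 shift [-0.3  1.2 19.5] yaw_y 15.1 tilt fix [-0.0025 -0.0001  0.    ] q [-0.6   0.07  0.66  2.13 -0.05  0.96  0.34]
wz 0.0010539911294636434
```

Call:
jog_arm(increments=[{"tx":0,"ty":0,"tz":8,"wx":0,"wy":0,"wz":0,"gripper":1},{"tx":0,"ty":0,"tz":15,"wx":0,"wy":0,"wz":0,"gripper":1},{"tx":0,"ty":0,"tz":20,"wx":0,"wy":0,"wz":0,"gripper":1},{"tx":0,"ty":0,"tz":20,"wx":0,"wy":0,"wz":0,"gripper":1},{"tx":0,"ty":0,"tz":20,"wx":0,"wy":0,"wz":0,"gripper":1}])

```text
time: 4.08
position: [0.4542, -0.0396, 0.0354]
tool_rot: [-1.911, -2.493, 0.001]
ft_force: [-0.1, 1.3, 0.4]
grip_width: 1.0
grip_force: 0.0
```

```bash
python3 -c "
from h import *
go((.4545,-.0396,.035),15)"
```

```text
t 4.0833 shift [-0.1  0.3  0.4] yaw_y 15.1 tilt fix [-0.0004  0.0001 -0.    ] q [-0.6   0.11  0.66  2.14 -0.08  0.92  0.37]
wz 0.0010970644787191611
```

Well placed; closing on the nut (expected opening 36/87 ≈ 0.41).

Call:
jog_arm(increments=[{"tx":0,"ty":0,"tz":0,"wx":0,"wy":0,"wz":0,"gripper":0.6},{"tx":0,"ty":0,"tz":0,"wx":0,"wy":0,"wz":0,"gripper":0.5},{"tx":0,"ty":0,"tz":0,"wx":0,"wy":0,"wz":0,"gripper":0.3},{"tx":0,"ty":0,"tz":0,"wx":0,"wy":0,"wz":0,"gripper":0.3},{"tx":0,"ty":0,"tz":0,"wx":0,"wy":0,"wz":0,"gripper":0.3}], grip_force=25)

```text
time: 4.5
position: [0.4545, -0.0395, 0.0357]
tool_rot: [1.911, 2.493, 0.001]
ft_force: [-0.4, -1.4, -0.3]
grip_width: 0.71
grip_force: 0.0
```

Call:
jog_arm(increments=[{"tx":0,"ty":0,"tz":0,"wx":0,"wy":0,"wz":0,"gripper":0.3},{"tx":0,"ty":0,"tz":0,"wx":0,"wy":0,"wz":0,"gripper":0.3},{"tx":0,"ty":0,"tz":0,"wx":0,"wy":0,"wz":0,"gripper":0.3},{"tx":0,"ty":0,"tz":0,"wx":0,"wy":0,"wz":0,"gripper":0.3},{"tx":0,"ty":0,"tz":0,"wx":0,"wy":0,"wz":0,"gripper":0.3}])

```text
time: 4.92
position: [0.4559, -0.0392, 0.0358]
tool_rot: [1.909, 2.492, 0.003]
ft_force: [4.5, 0.5, -4.8]
grip_width: 0.409
grip_force: 25.0
```

```bash
python3 -c "
from h import *
go((.4545,-.0396,.035),15);s=ctrl.get_state();print(s['torque'],s['ft_force'])"
```

```text
t 4.9167 shift [ 0.  -1.5  0.8] yaw_y 15.1 tilt fix [0.0033 0.0008 0.    ] q [-0.6   0.11  0.66  2.14 -0.08  0.92  0.37]
wz 0.0014951289468421807
[ 0.14109236 -0.98949872  0.00233973] [ 4.45718661  0.52381546 -4.82651692]
```

Call:
jog_arm(increments=[{"tx":0,"ty":1.4,"tz":0,"wx":0,"wy":0,"wz":0.05,"gripper":0.3},{"tx":0,"ty":1.4,"tz":0,"wx":0,"wy":0,"wz":0.13,"gripper":0.3},{"tx":0,"ty":1.4,"tz":0,"wx":0,"wy":0,"wz":0.21,"gripper":0.3},{"tx":0,"ty":1.4,"tz":0,"wx":0,"wy":0,"wz":0.29,"gripper":0.3},{"tx":0,"ty":1.4,"tz":0,"wx":0,"wy":0,"wz":0.35,"gripper":0.3}])

```text
time: 5.33
position: [0.4558, -0.0392, 0.0358]
tool_rot: [-2.32, -2.119, 0.0]
ft_force: [0.1, 0.4, 1.8]
grip_width: 0.412
grip_force: 25.0
```

```bash
python3 -c "
from h import *
go((.4559,-.0392,.035));s=ctrl.get_state();print(s['torque'],s['ft_force'])"
```

```text
t 5.3333 shift [0.  0.1 0.8] yaw_y -5.2 tilt fix [-0.  0.  0.] q [-0.62  0.11  0.68  2.14 -0.09  0.92  0.02]
[-0.12570278 -0.07741804  0.06743815] [0.10802049 0.40493527 1.79466374]
```

Low force, and the nut turns (about 0.05 Nm). I carry on towards the stop.

Call:
jog_arm(increments=[{"tx":0,"ty":0,"tz":0,"wx":0,"wy":0,"wz":0.07,"gripper":0.3},{"tx":0,"ty":0,"tz":0,"wx":0,"wy":0,"wz":0.14,"gripper":0.3},{"tx":0,"ty":0,"tz":0,"wx":0,"wy":0,"wz":0.21,"gripper":0.3},{"tx":0,"ty":0,"tz":0,"wx":0,"wy":0,"wz":0.28,"gripper":0.3},{"tx":0,"ty":0,"tz":0,"wx":0,"wy":0,"wz":0.3,"gripper":0.3}])

```text
time: 5.75
position: [0.4557, -0.0392, 0.0358]
tool_rot: [-2.609, -1.75, 0.0]
ft_force: [0.8, -1.0, 1.6]
grip_width: 0.409
grip_force: 25.0
```

```bash
python3 -c "
from h import *
go((.4559,-.0392,.035));s=ctrl.get_state();print(s['torque'],s['ft_force'])"
```

```text
t 5.75 shift [0.1 0.1 0.8] yaw_y -22.3 tilt fix [-0.0001 -0.      0.    ] q [-0.65  0.11  0.71  2.14 -0.09  0.92 -0.27]
[-0.07809726  0.02615669  0.05693051] [ 0.83430388 -1.04869447  1.6044559 ]
```

Call:
jog_arm(increments=[{"tx":0,"ty":0,"tz":0,"wx":0,"wy":0,"wz":0.04,"gripper":0.3},{"tx":0,"ty":0,"tz":0,"wx":0,"wy":0,"wz":0.08,"gripper":0.3},{"tx":0,"ty":0,"tz":0,"wx":0,"wy":0,"wz":0.12,"gripper":0.3},{"tx":0,"ty":0,"tz":0,"wx":0,"wy":0,"wz":0.15,"gripper":0.3},{"tx":0,"ty":0,"tz":0,"wx":0,"wy":0,"wz":0.15,"gripper":0.3}])

```text
time: 6.17
position: [0.4557, -0.0391, 0.0358]
tool_rot: [-2.731, -1.553, 0.0]
ft_force: [-0.5, 0.2, 2.3]
grip_width: 0.408
grip_force: 25.0
```

```bash
python3 -c "
from h import *
go((.4559,-.0392,.035));s=ctrl.get_state();print(s['torque'],s['ft_force'],s['grip_width'])"
```

```text
t 6.1667 shift [0.1 0.2 0.8] yaw_y -30.8 tilt fix [-0.0003 -0.0001  0.    ] q [-0.66  0.11  0.72  2.14 -0.09  0.92 -0.42]
[-0.08133855  0.15446419 -0.09979537] [-0.50994277  0.18762271  2.27585755] 0.4083437609313952
```

Call:
jog_arm(increments=[{"tx":0,"ty":0,"tz":0,"wx":0,"wy":0,"wz":0.04,"gripper":0.3},{"tx":0,"ty":0,"tz":0,"wx":0,"wy":0,"wz":0.08,"gripper":0.3},{"tx":0,"ty":0,"tz":0,"wx":0,"wy":0,"wz":0.12,"gripper":0.3},{"tx":0,"ty":0,"tz":0,"wx":0,"wy":0,"wz":0.15,"gripper":0.3},{"tx":0,"ty":0,"tz":0,"wx":0,"wy":0,"wz":0.15,"gripper":0.3}])

```text
time: 6.58
position: [0.4557, -0.0392, 0.0358]
tool_rot: [-2.839, -1.344, 0.0]
ft_force: [-0.4, 0.1, 4.5]
grip_width: 0.409
grip_force: 25.0
```

```bash
python3 -c "
from h import *
go((.4559,-.0392,.035));s=ctrl.get_state();print(s['torque'],s['ft_force'],s['grip_width'])"
```

```text
t 6.5833 shift [0.1 0.2 0.8] yaw_y -39.3 tilt fix [-0.0003 -0.0001 -0.    ] q [-0.67  0.11  0.73  2.14 -0.1   0.92 -0.57]
[-0.04605419  0.26621678 -0.06072453] [-0.35814154  0.05228778  4.51251152] 0.40855293731270903
```

Call:
jog_arm(increments=[{"tx":0,"ty":0,"tz":0,"wx":0,"wy":0,"wz":0.04,"gripper":0.3},{"tx":0,"ty":0,"tz":0,"wx":0,"wy":0,"wz":0.08,"gripper":0.3},{"tx":0,"ty":0,"tz":0,"wx":0,"wy":0,"wz":0.12,"gripper":0.3},{"tx":0,"ty":0,"tz":0,"wx":0,"wy":0,"wz":0.15,"gripper":0.3},{"tx":0,"ty":0,"tz":0,"wx":0,"wy":0,"wz":0.15,"gripper":0.3}])

```text
time: 7.0
position: [0.4556, -0.0391, 0.0358]
tool_rot: [-2.932, -1.128, 0.0]
ft_force: [-2.3, -1.2, 5.0]
grip_width: 0.411
grip_force: 25.0
```

```bash
python3 -c "
from h import *
go((.4559,-.0392,.035));s=ctrl.get_state();print(s['torque'],s['ft_force'],s['grip_width'])"
```

```text
t 7.0 shift [0.1 0.2 0.8] yaw_y -47.9 tilt fix [-0.0004  0.     -0.    ] q [-0.68  0.11  0.75  2.14 -0.1   0.92 -0.71]
[-0.05452498  0.36100533 -0.07773142] [-2.29699599 -1.20576594  4.98787658] 0.4105400800781624
```

Call:
jog_arm(increments=[{"tx":0,"ty":0,"tz":0,"wx":0,"wy":0,"wz":0.03,"gripper":0.3},{"tx":0,"ty":0,"tz":0,"wx":0,"wy":0,"wz":0.06,"gripper":0.3},{"tx":0,"ty":0,"tz":0,"wx":0,"wy":0,"wz":0.09,"gripper":0.3},{"tx":0,"ty":0,"tz":0,"wx":0,"wy":0,"wz":0.12,"gripper":0.3},{"tx":0,"ty":0,"tz":0,"wx":0,"wy":0,"wz":0.12,"gripper":0.3}])

```text
time: 7.42
position: [0.4558, -0.039, 0.0358]
tool_rot: [2.992, 0.956, -0.0]
ft_force: [-0.8, 0.6, 5.0]
grip_width: 0.415
grip_force: 25.9
```

```bash
python3 -c "
from h import *
go((.4559,-.0392,.035));s=ctrl.get_state();print(s['torque'],s['ft_force'],s['grip_width'])"
```

```text
t 7.4167 shift [-0.1  0.2  0.8] yaw_y -54.6 tilt fix [0.0005 0.0003 0.    ] q [-0.69  0.11  0.76  2.14 -0.1   0.92 -0.83]
[-0.04377163  0.28407067  1.00904775] [-0.77302744  0.57235208  5.00816053] 0.41464889563752433
```

The torque jumped to 1.0 Nm after about 70° of turn, so the nut is at its stop. I release and lift.

Call:
jog_arm(increments=[{"tx":0,"ty":0,"tz":0,"wx":0,"wy":0,"wz":0,"gripper":0.9},{"tx":0,"ty":0,"tz":0,"wx":0,"wy":0,"wz":0,"gripper":0.9},{"tx":0,"ty":0,"tz":0,"wx":0,"wy":0,"wz":0,"gripper":0.9},{"tx":0,"ty":0,"tz":0,"wx":0,"wy":0,"wz":0,"gripper":0.9},{"tx":0,"ty":0,"tz":0,"wx":0,"wy":0,"wz":0,"gripper":0.9}])

```text
time: 7.83
position: [0.4554, -0.0393, 0.0353]
tool_rot: [-2.995, -0.949, 0.001]
ft_force: [-1.1, -0.5, 0.4]
grip_width: 0.702
grip_force: 0.0
```

Call:
jog_arm(increments=[{"tx":0,"ty":0,"tz":-15,"wx":0,"wy":0,"wz":0,"gripper":0.9},{"tx":0,"ty":0,"tz":-40,"wx":0,"wy":0,"wz":0,"gripper":0.9},{"tx":0,"ty":0,"tz":-70,"wx":0,"wy":0,"wz":0,"gripper":0.9},{"tx":0,"ty":0,"tz":-100,"wx":0,"wy":0,"wz":0,"gripper":0.9},{"tx":0,"ty":0,"tz":-130,"wx":0,"wy":0,"wz":0,"gripper":0.9}])

```text
time: 8.25
position: [0.4552, -0.0394, 0.1667]
tool_rot: [-2.995, -0.948, 0.001]
ft_force: [0.3, 0.7, -0.1]
grip_width: 0.895
grip_force: 0.0
```

Call:
jog_arm(increments=[{"tx":0,"ty":0,"tz":-30,"wx":0,"wy":0,"wz":0,"gripper":0.9},{"tx":0,"ty":0,"tz":-30,"wx":0,"wy":0,"wz":0,"gripper":0.9},{"tx":0,"ty":0,"tz":-30,"wx":0,"wy":0,"wz":0,"gripper":0.9},{"tx":0,"ty":0,"tz":-30,"wx":0,"wy":0,"wz":0,"gripper":0.9},{"tx":0,"ty":0,"tz":-30,"wx":0,"wy":0,"wz":0,"gripper":0.9}])

```text
time: 8.67
position: [0.4547, -0.0392, 0.1942]
tool_rot: [-2.995, -0.949, 0.004]
ft_force: [0.4, -0.3, 0.6]
grip_width: 0.898
grip_force: 0.0
```

```bash
python3 - <<'E'
from h import *
go((.4559,-.0392,.035)); s=ctrl.get_state(); print(s['ft_force'],s['grip_width'])
im=vision.get_image("wrist")
g=rect(im,(.4552,-.0396),.061)
cv2.imwrite("pics/r3.png",np.hstack([cv2.resize(g,(420,420)),cv2.resize(im["color"][:,90:470],(380,420))]))
E
```

```text
t 8.6667 shift [  1.3   0.8 159.2] yaw_y -54.8 tilt fix [-0.0011  0.0022 -0.    ] q [-0.74 -0.13  0.72  1.97  0.09  1.28 -1.01]
[ 0.41487252 -0.26727401  0.63899496] 0.898361157124439
```

View pics/r3.png

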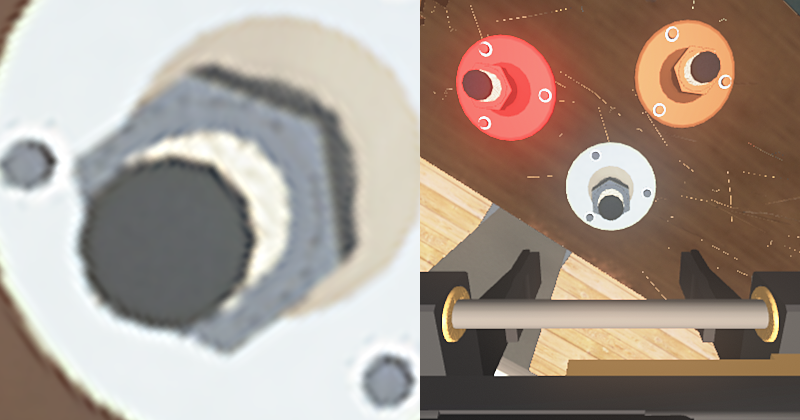

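The nut's corners now lie at about 40°, against 45° before. Modulo 60° that is a clockwise turn of about 65–68°, which agrees with the stop felt. The screw was not gripped and the gripper is clear, so I hand in.

```bash
python3 -c "
from bench import ctrl
print(ctrl.close_job())"
```

```text
the job is handed in; nothing more can be done
None
```

I turned the heel rest's nut about 65–70° clockwise until it hit its stop (torque rose to 1.0 Nm), without gripping the screw or going near the toe rest, and handed the job in with the gripper clear; no verdict was shown.

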